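# Brush the crumbs off the re-set ledge tile and press it with the brush

### The job

Pick up the wooden nail brush and with it sweep the three brick crumbs off the blue tile and over the end of the white ledge into the aluminium bowl; do not touch the crumbs with the fingers. Then set the brush, bristles flat down, centred on the red dot of the tile with its length along the black line, press down lightly with about 5 N so that the springy adhesive takes, never hard, and finish like that, still gripping the brush and pressing. Leave the bowl and everything else where they stand.

Things in the scene. Friction and masses are not known exactly. Their poses are not given: they have to be found in the camera images.
- brush_mid (a point): Centre (half-way up) of the loose wooden nail brush, 72 mm tall, 0.13 kg, standing on its bristles on the ledge. x along its length, z up. From below: straw-coloured bristle block 110 x 44 x 25 mm (rigid), wooden back 118 x 48 x 14 mm, raised wooden grip 90 long x 28 wide, 38 to 72 mm above the bristle ends, to pinch from above. This point is 36 mm above the bristle ends.
- ledge: Fixed cracked white ceramic ledge, 220 (x) x 460 (y) mm, on a brick plinth. Origin: under its centre at table height; its flat top is 65 mm above the table. Its slab (20 mm thick) overhangs the plinth by 90 mm at its -y end, where the bowl is tucked under.
- ledge_end (a point): Middle of the ledge's -y edge, on its top surface, axes as the ledge's. Crumbs pushed past this edge (towards the ledge's -y) drop into the bowl.
- red_dot (a point): Centre of the red dot (16 mm across) in the middle of the top face of the blue tile in the ledge. Tile 130 (x) x 80 (y) mm; x runs along the thin black line, which may be turned up to 20 degrees from the ledge's x. The tile stands 6 mm proud of the ledge on a springy pad and yields straight down 1 mm per 1.5 N (level with the ledge at 9 N).
- chip0_mid (a point): Centre of a loose terracotta-coloured brick crumb, a pentagonal chunk about 23 mm across and 21 mm high, about 16 g, lying on the blue tile.
- chip1_mid (a point): Centre of a second such crumb, six-sided, 23 mm across, 22 mm high.
- chip2_mid (a point): Centre of a third such crumb, 24 mm across, 20 mm high.
- bowl: Loose round aluminium bowl, 220 mm across the rim, 40 mm high, 0.35 kg, on the table with its rim about 35 mm under the overhanging -y end of the ledge (5 mm below the slab). Origin: centre of its underside.
- mug: Loose steel mug, 80 mm across, 90 mm high; bystander. Origin: centre of its underside.
- jug: Loose blue plastic jug, 116 mm across, 170 mm high; bystander. Origin: centre of its underside.
- shampoo: Loose yellow plastic bottle, 56 mm across, 160 mm high; bystander. Origin: centre of its underside.
- tumbler: Loose orange plastic tumbler, 70 mm across, 100 mm high; bystander. Origin: centre of its underside.
- brush: The same nail brush as body; origin at the centre of its bristle ends, axes as point brush_mid.
- tile: The same blue tile as body; its origin lies 6 mm under the red dot, axes as the red dot's.
- chip0: First crumb as body; origin at the centre of its underside.
- chip1: Second crumb as body; origin at the centre of its underside.
- chip2: Third crumb as body; origin at the centre of its underside.
There are look-alikes about, which are no part of the job. What is shaped like the brush but pink or turquoise is not meant.

How it is judged:
By the outcome, as a careful person would: the job done as asked, in the order asked, and still so for the second after the job is handed in, while the arm keeps its last pose, push and grip.
It also fails if it takes over 48 s, if anything falls off the work surface, if the arm or the gripper's body presses on something with over 40 N, if the wrist force passes 120 N, or if a joint passes its speed limit or range.

### The arm

A 7-joint arm with a two-finger parallel gripper is mounted at the origin on the work surface. World frame = base frame: x ahead of the robot, y to its left, z up, the work surface at z = 0. Lengths are in m, angles in rad, forces in N, time in s.
With the tool pointing down it reaches from about 0.425 to 0.8 m from the base axis. Payload 8.3 kg.
Tool frame: the origin (TCP) lies where the fingers leave the gripper's body, on its centre line; the fingertips stand 73 mm ahead of it and the grasp point (between the pads) lies 54 mm ahead of it; y points along the fingers, x is the direction in which the jaws open and shut, and the axes are right-handed (so a half turn about y gives the same grasp; the last joint's range is limited). The gripper opens to 85 mm and grips with 20 to 120 N. Pads are 22 mm wide; open, the fingers measure 114 mm over their backs; the gripper's body (76 mm by 85 mm) begins 54 mm behind the grasp point. The pads swing forward as they close: fully open they stand 13 mm farther back than shut.
Start: joints at [1.096, 0.383, 0.016, 1.37, -0.006, 1.388, -0.046], TCP at [0.25, -0.573, 0.304] pointing down, gripper open.
Joint ranges: [-2.95, 2.95], [-0.25, 2.06], [-1.52, 1.56], [0.18, 2.33], [-1.44, 4.58], [0.02, 2.06], [-3.01, 3.01]. Speed limits (rad/s): [2.39, 2.39, 3.01, 3.01, 3.14, 3.14, 3.14].

### API

Orientations are given as a unit quaternion [x, y, z, w].
In Python, from workcell import r, cams, job_done gives the robot as it stands. The module is installed in compiled form; this text tells all that it offers.
- The arm moves only by the tool arm_command, never from a script. Its argument "plan" is a list of rows, each an object of numbers: "dx", "dy", "dz": the shift along the tool's x, y, z in m; "rx", "ry", "rz": the turn, a rotation vector about the tool's x, y, z in degrees. A call has 1 to 12 rows; each row shifts and turns the pose as measured when the row begins, along the tool's axes as they then stand; what a row does not reach is not made up. A row lasts 1/12 s, in which the tool goes at most 41.7 mm and 7.16 degrees, less where a joint would pass 70% of its speed; a pose out of reach is approached as far as the arm can. A call is refused whole if a number of a shift passes 0.0417 or a number of a turn 7.16, either way. A call with a gripper value outside its range is refused whole. "hand" is the gripper's target within -1 to 1 (fully open at 1, half-way at 0, shut at -1), set as the call begins (left out, the last holds). The fingers move at their own pace and stop on an object; the grip force is fixed at half the most. Time passes only in rows, so rows that do not move let the fingers close. It gives the time, the measured TCP pose, the force and the opening at its end, in the units of the state.
- r.observe(): the state, without advancing time (a new reading comes with each control period).
- cams.grab_frame(name): name is "scene" or "side" or "wrist"; returns a dict with "pixels" (420x560x3 uint8, red, green, blue), "intrinsics" (3x3 intrinsics, pixels), "T" (4x4, takes a point from camera to world coordinates); the wrist camera has in their place "hand_eye" (4x4, takes a point from camera to tool coordinates, whose origin is the TCP and whose axes are the tool frame's). Camera axes: x right, y down, z forward; pixel columns grow to the right and rows downward; lengths in m; the calibration is good to about 2 mm. A picture is of the moment at which its call begins: read the wrist's pose just before it. There is no depth.
- job_done(): hands the job in, once; it reports no verdict.
The state is a dict: "clock": time; "joints": joint angles; "joint_velocities": joint speeds; "tau": joint torques, N m; "eef_pos": TCP position; "ee_rot": TCP orientation; "contact_force": force on the tool from outside, world axes, zero at the start; "wrist_torque": the same for the moment, N m; "opening": opening from 0.0 (shut) to 1.0 (fully open).
Only numpy, scipy, OpenCV 4.12 (cv2) and the standard library are available. Lean on these libraries where they do the work, as an engineer would, in place of code of your own. Each camera call takes 0.05 s, during which the arm holds its last target.

## Working session

There is one attempt and no reset: what is moved stays moved. The work goes in short steps, Python scripts to look and compute and a tool call to move; the robot and the scene stay as the last step left them, time stands still between calls to the robot, and variables do not carry over. Pictures are saved under pics/ and viewed, and the job is handed in when it is done.

Besides the shell and the picture viewer there is one more tool, called after "Call:" as a command line: name --argument value ..., lists and objects as JSON in quotes. arm_command: Moves the arm, as the interface text tells. Its arguments: {"type":"object","properties":{"plan":{"type":"array","items":{"type":"object","properties":{"dx":{"type":"number"},"dy":{"type":"number"},"dz":{"type":"number"},"rx":{"type":"number"},"ry":{"type":"number"},"rz":{"type":"number"}}}},"hand":{"type":"number"}},"required":["plan"]}

```bash
mkdir -p pics
cat > h.py <<'E'
import numpy as np, cv2, json
from workcell import r, cams, job_done
from scipy.spatial.transform import Rotation as R
def snap(name,fn):
    s=r.observe(); f=cams.grab_frame(name)
    cv2.imwrite('pics/'+fn+'.png',f['pixels'][:,:,::-1])
    if 'T' in f: T=np.array(f['T'])
    else:
        W=np.eye(4); W[:3,:3]=R.from_quat(s['ee_rot']).as_matrix(); W[:3,3]=s['eef_pos']; T=W@np.array(f['hand_eye'])
    np.savez('pics/'+fn+'.npz',K=np.array(f['intrinsics']),T=T)
    return f,T
def ray(fn,u,v):
    d=np.load('pics/'+fn+'.npz');K,T=d['K'],d['T']
    x=T[:3,:3]@np.linalg.solve(K,[u,v,1.]); return T[:3,3],x/np.linalg.norm(x)
def atz(fn,u,v,z):
    o,x=ray(fn,u,v); return o+x*(z-o[2])/x[2]
def tri(*obs):
    A=np.zeros((3,3));b=np.zeros(3)
    for o in obs:
        p,x=ray(*o);M=np.eye(3)-np.outer(x,x);A+=M;b+=M@p
    P=np.linalg.solve(A,b)
    res=[np.linalg.norm((np.eye(3)-np.outer(ray(*o)[1],ray(*o)[1]))@(P-ray(*o)[0])) for o in obs]
    return P,res
def proj(fn,P):
    d=np.load('pics/'+fn+'.npz');K,T=d['K'],d['T']
    q=np.linalg.inv(T)@np.r_[P,1];q=K@q[:3];return q[:2]/q[2]
E
python3 - <<'E'
from h import *
for n in ['scene','side','wrist']: 
    f,T=snap(n,n+'0'); print(n,T.round(3).tolist(),np.array(f['intrinsics']).round(1).tolist())
print(r.observe())
E
```

```text
scene [[0.836, 0.479, -0.269, 0.869], [0.549, -0.731, 0.405, -0.344], [-0.003, -0.487, -0.874, 1.047], [0.0, 0.0, 0.0, 1.0]] [[498.1, 0.0, 287.4], [0.0, 498.1, 201.1], [0.0, 0.0, 1.0]]
side [[0.958, -0.204, 0.199, 0.316], [-0.285, -0.684, 0.671, -0.689], [-0.001, -0.7, -0.714, 0.935], [0.0, 0.0, 0.0, 1.0]] [[547.0, 0.0, 277.9], [0.0, 547.0, 210.4], [0.0, 0.0, 1.0]]
wrist [[0.401, -0.884, -0.24, 0.31], [-0.916, -0.387, -0.102, -0.548], [-0.003, 0.26, -0.966, 0.372], [0.0, 0.0, 0.0, 1.0]] [[341.6, 0.0, 283.4], [0.0, 341.6, 210.9], [0.0, 0.0, 1.0]]
{'clock': 0.15, 'joints': array([ 1.09610856,  0.38407544,  0.01638988,  1.37087881, -0.00628987,
        1.38823281, -0.04650637]), 'joint_velocities': array([ 6.67584439e-04, -2.66238721e-03,  1.76280046e-03, -3.57880856e-03,
        1.06064734e-03,  1.37970641e-03, -6.81281199e-05]), 'tau': array([ 1.40863602e-03, -6.28158402e+01,  8.45227763e-01, -3.72165084e+01,
        1.66583620e-02,  1.09658728e-02,  5.01260899e-05]), 'eef_pos': array([ 0.25007326, -0.57248851,  0.30310504]), 'ee_rot': array([-0.59137886,  0.38766703, -0.38674181,  0.59195954]), 'contact_force': array([ 0.24690871,  0.17424296, -0.12114101]), 'wrist_torque': array([-0.04138792, -0.04103379,  0.01868176]), 'opening': 1.0027606961830564}
```

View pics/scene0.png

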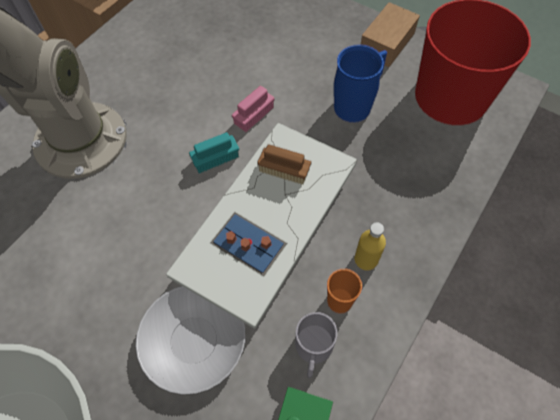

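View pics/side0.png

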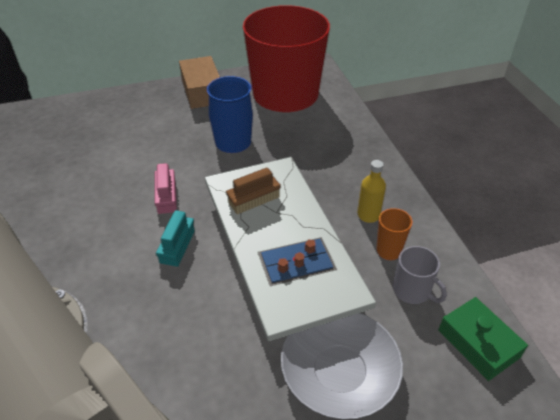

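View pics/wrist0.png

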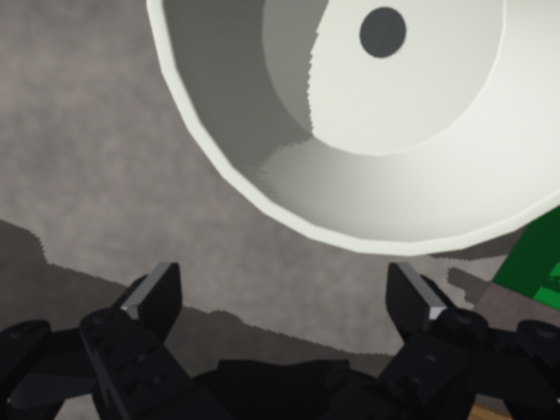

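```bash
python3 -c "
from scipy.spatial.transform import Rotation as R
print(R.from_quat([-0.59137886,  0.38766703, -0.38674181,  0.59195954]).as_matrix())"
```

```text
[[ 4.00290097e-01 -6.45164625e-04  9.16388249e-01]
 [-9.16387174e-01  1.40363948e-03  4.00290615e-01]
 [-1.54453207e-03 -9.99998807e-01 -2.93576046e-05]]
```

Run:
```python
import cv2
a=cv2.imread('pics/scene0.png');cv2.imwrite('pics/sc_t.png',cv2.resize(a[120:330,160:360],None,fx=2.85,fy=2.85,interpolation=cv2.INTER_CUBIC))
a=cv2.imread('pics/side0.png');cv2.imwrite('pics/si_t.png',cv2.resize(a[150:350,200:380],None,fx=3,fy=3,interpolation=cv2.INTER_CUBIC))
```

```text
(no output)
```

View pics/sc_t.png

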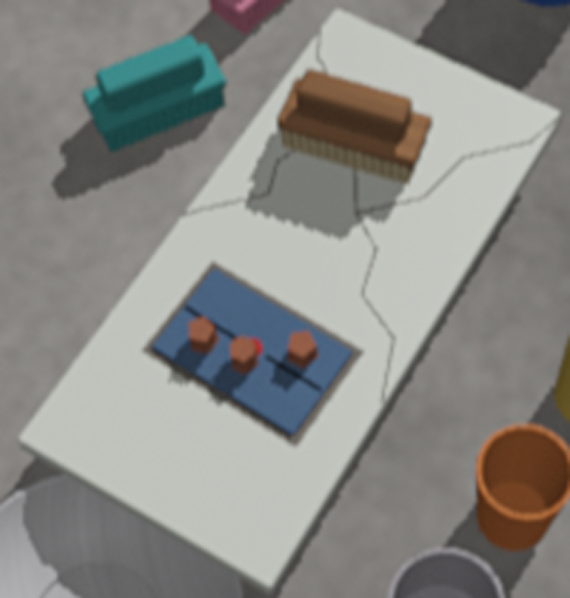

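View pics/si_t.png

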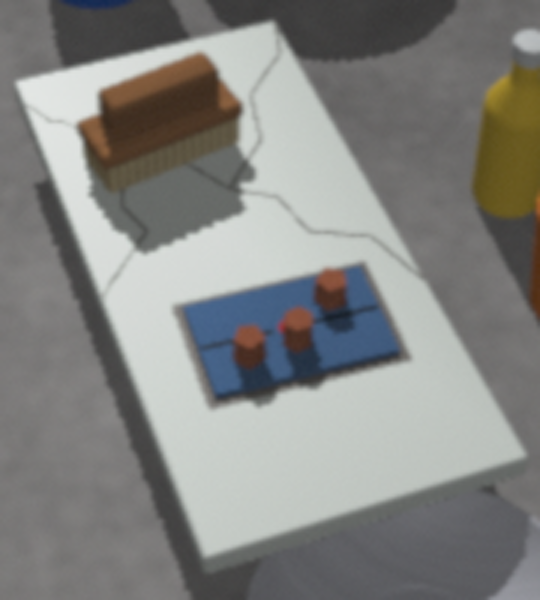

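```bash
cat > m.py <<'E'
from h import *
def S(u,v,c=0): return ('scene0',160+(u+.5)/2.85-.5,120+(v+.5)/2.85-.5)
def D(u,v): return ('side0',200+(u+.5)/3-.5,150+(v+.5)/3-.5)
pts=dict(LA=((337,10),(17,82)),LB=((560,112),(275,22)),LC=((270,590),(525,458)),LD=((22,438),(205,562)),
TTL=((213,266),(183,305)),TTR=((355,352),(364,266)),TBR=((294,435),(404,352)),TBL=((151,349),(216,398)),
lineL=((186,309),(204,346)),lineR=((322,388),(380,308)),dot=((256,347),(284,327)),
c0=((201,328),(250,333)),c1=((244,345),(298,316)),c2=((302,341),(331,277)),
gL=((312,73),(104,98)),gR=((411,97),(207,56)), gRf=((409,122),(217,77)), gLf=((299,92),(107,118)))
o={}
for k,(a,b) in pts.items():
    P,res=tri(S(*a),D(*b)); o[k]=P; print(k,P.round(4),np.round(res,4)*1000)
a=lambda p,q:np.degrees(np.arctan2(*(o[q]-o[p])[[1,0]]))
print('ledge x ang',a('LA','LB'),a('LD','LC'),'y',a('LD','LA')-90,a('LC','LB')-90)
print('tile',a('TTL','TTR'),a('TBL','TBR'),a('lineL','lineR'),a('TBL','TTL')-90,a('TBR','TTR')-90)
print('brush',a('gL','gR'),a('gLf','gRf'))
print('tile c',sum(o[k] for k in['TTL','TTR','TBR','TBL'])/4,'ledge c',sum(o[k] for k in['LA','LB','LC','LD'])/4)
print(sum(o[k] for k in['gL','gR','gRf','gLf'])/4)
E
python3 m.py
```

```text
LA [0.4256 0.2833 0.0657] [0.5 0.5]
LB [0.6412 0.2931 0.0688] [0.8 0.8]
LC [ 0.6668 -0.1602  0.0635] [1.5 1.5]
LD [ 0.4498 -0.1698  0.0593] [1. 1.]
TTL [0.4883 0.0179 0.0746] [0.3 0.3]
TTR [0.6198 0.0183 0.0721] [0.5 0.5]
TBR [ 0.6193 -0.0614  0.0721] [0.8 0.8]
TBL [ 0.489  -0.0626  0.071 ] [0.5 0.5]
lineL [ 0.4926 -0.0225  0.0755] [0.8 0.8]
lineR [ 0.6164 -0.0208  0.0732] [1.6 1.6]
dot [ 0.5518 -0.0152  0.0655] [1.5 1.5]
c0 [ 0.5198 -0.0365  0.0967] [0.2 0.2]
c1 [ 0.5545 -0.0305  0.0958] [0.4 0.4]
c2 [ 0.5874 -0.0033  0.094 ] [0.1 0.1]
gL [0.4738 0.1784 0.1298] [1. 1.]
gR [0.5552 0.1957 0.1369] [2.8 2.8]
gRf [0.5605 0.1849 0.1227] [1.4 1.4]
gLf [0.4725 0.1618 0.1243] [0. 0.]
ledge x ang 2.6073200489782193 2.5397450034128153 y 3.0586134110620407 3.2270897345862863
tile 0.15037977629316 0.5088068232103198 0.8115590849096916 0.5540853069085614 -0.3551674469751873
brush 12.04111792229611 14.685296939491598
tile c [ 0.55408764 -0.02195884  0.0724247 ] ledge c [0.54584473 0.06159043 0.06433485]
[0.51549719 0.18020071 0.12841969]
```

Call:
arm_command --plan '[{"dx": -0.0232,"dz": 0.0342},{"dx": -0.0232,"dz": 0.0342},{"dx": -0.0232,"dz": 0.0342},{"dx": -0.0232,"dz": 0.0342},{"dx": -0.0232,"dz": 0.0342},{"dx": -0.0232,"dz": 0.0342},{"dx": -0.0232,"dz": 0.0342},{"dx": -0.0232,"dz": 0.0342},{"dx": -0.0232,"dz": 0.0342},{"dx": -0.0232,"dz": 0.0342},{"dx": -0.0232,"dz": 0.0342},{"dx": -0.0232,"dz": 0.0342}]' --hand 1

```text
invalid input
```

```bash
cat >> h.py <<'E'
def need(x,y,z,ang):
    """world target of TCP, tool-x heading ang (deg), tool y straight down. prints shift in present tool axes and rotvec"""
    s=r.observe();p=np.array(s['eef_pos']);M=R.from_quat(s['ee_rot']).as_matrix()
    a=np.radians(ang);tx=np.array([np.cos(a),np.sin(a),0]);ty=np.array([0,0,-1.]);G=np.c_[tx,ty,np.cross(tx,ty)]
    d=M.T@(np.array([x,y,z])-p); w=np.degrees(R.from_matrix(M.T@G).as_rotvec())
    dG=G.T@(np.array([x,y,z])-p)
    print('t',round(s['clock'],2),'pos',p.round(4),'head',np.degrees(np.arctan2(M[1,0],M[0,0])).round(2),'F',np.round(s['contact_force'],2),'open',round(s['opening'],3))
    print(' shift(mm, now axes)',(d*1000).round(1),'(goal axes)',(dG*1000).round(1),'rot',w.round(2))
E
python3 -c "
from h import *
need(.505,.15,.304,-76.5)"
```

```text
t 0.15 pos [ 0.2501 -0.5725  0.3031] head -66.4 F [ 0.25  0.17 -0.12] open 1.003
 shift(mm, now axes) [-560.    -0.   522.8] (goal axes) [-643.    -0.9  416.5] rot [ 1.00e-02  1.01e+01 -9.00e-02]
```

Call:
arm_command --plan '[{"dx": -0.0232,"dy": 0,"dz": 0.0342,"rx": 0,"ry": 0,"rz": 0}]'

```text
clock: 0.23
eef_pos: [0.2655, -0.5426, 0.3017]
ee_rot: [0.591, -0.392, 0.389, -0.588]
contact_force: [-1.3, -0.1, -0.1]
opening: 0.998
```

Call:
arm_command --plan '[{"dx": -0.0232,"dy": 0,"dz": 0.0342,"rx": 0,"ry": 0,"rz": 0},{"dx": -0.0232,"dy": 0,"dz": 0.0342,"rx": 0,"ry": 0,"rz": 0},{"dx": -0.0232,"dy": 0,"dz": 0.0342,"rx": 0,"ry": 0,"rz": 0},{"dx": -0.0232,"dy": 0,"dz": 0.0342,"rx": 0,"ry": 0,"rz": 0},{"dx": -0.0232,"dy": 0,"dz": 0.0342,"rx": 0,"ry": 0,"rz": 0},{"dx": -0.0232,"dy": 0,"dz": 0.0342,"rx": 0,"ry": 0,"rz": 0},{"dx": -0.0232,"dy": 0,"dz": 0.0342,"rx": 0,"ry": 0,"rz": 0},{"dx": -0.0232,"dy": 0,"dz": 0.0342,"rx": 0,"ry": 0,"rz": 0},{"dx": -0.0232,"dy": 0,"dz": 0.0342,"rx": 0,"ry": 0,"rz": 0},{"dx": -0.0232,"dy": 0,"dz": 0.0342,"rx": 0,"ry": 0,"rz": 0},{"dx": -0.0232,"dy": 0,"dz": 0.0342,"rx": 0,"ry": 0,"rz": 0}]'

```text
clock: 1.15
eef_pos: [0.5119, -0.1556, 0.2971]
ee_rot: [0.589, -0.397, 0.391, -0.586]
contact_force: [1.1, -0.6, -0.3]
opening: 0.997
```

```bash
python3 -c "
from h import *
need(.505,.15,.304,-76.5)"
```

```text
t 1.15 pos [ 0.5119 -0.1556  0.2971] head -67.68 F [ 1.1  -0.57 -0.32] open 0.997
 shift(mm, now axes) [-285.4   -6.6  109.6] (goal axes) [-298.8   -6.9   64.6] rot [ 0.52  8.82 -0.21]
```

Call:
arm_command --plan '[{"dx": -0.036,"dy": 0,"dz": 0.013,"rx": 0,"ry": 2.2,"rz": 0},{"dx": -0.036,"dy": 0,"dz": 0.012,"rx": 0,"ry": 2.2,"rz": 0},{"dx": -0.036,"dy": 0,"dz": 0.01,"rx": 0,"ry": 2.2,"rz": 0},{"dx": -0.036,"dy": 0,"dz": 0.009,"rx": 0,"ry": 2.2,"rz": 0},{"dx": 0,"dy": 0,"dz": 0,"rx": 0,"ry": 0,"rz": 0}]'

```text
clock: 1.57
eef_pos: [0.5078, 0.0121, 0.2957]
ee_rot: [0.557, -0.44, 0.432, -0.556]
contact_force: [-0.3, 0.4, 1.1]
opening: 1.001
```

```bash
python3 -c "
from h import *
snap('wrist','w1')
need(.505,.14,.304,-76.5)"
```

```text
t 1.62 pos [0.5081 0.0085 0.2956] head -76.21 F [-0.17 -0.14  0.14] open 1.002
 shift(mm, now axes) [-128.5   -7.9   28.2] (goal axes) [-128.6   -8.4   27.7] rot [ 0.55  0.29 -0.38]
```

View pics/w1.png

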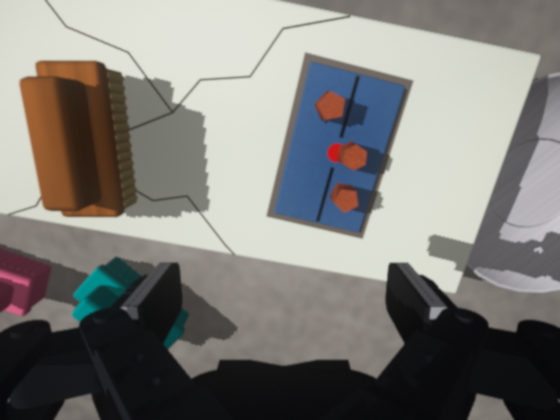

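Call:
arm_command --plan '[{"dx": -0.034,"dy": -0.002,"dz": 0.0,"rx": 0,"ry": 0,"rz": 0},{"dx": -0.034,"dy": -0.002,"dz": -0.0,"rx": 0,"ry": 0,"rz": 0},{"dx": -0.034,"dy": -0.002,"dz": -0.0,"rx": 0.3,"ry": 0,"rz": -0.2},{"dx": -0.034,"dy": -0.002,"dz": -0.0,"rx": 0.3,"ry": 0,"rz": -0.2},{"dx": 0,"dy": 0,"dz": 0,"rx": 0,"ry": 0,"rz": 0}]'

```text
clock: 2.03
eef_pos: [0.4754, 0.14, 0.303]
ee_rot: [0.556, -0.438, 0.439, -0.554]
contact_force: [-0.7, 1.4, 1.1]
opening: 1.002
```

```bash
python3 -c "
from h import *
snap('wrist','w2')
need(.5155,.18,.3,-76.5)
im=cv2.imread('pics/w1.png');cv2.imwrite('pics/w1a.png',cv2.resize(im[40:250,0:140],None,fx=2.8,fy=2.8));cv2.imwrite('pics/w1b.png',cv2.resize(im[40:250,255:430],None,fx=2.8,fy=2.8))
"
```

```text
t 2.08 pos [0.4764 0.1367 0.3027] head -76.77 F [ 0.38 -0.36 -0.34] open 1.001
 shift(mm, now axes) [-33.3   2.5  48. ] (goal axes) [-33.    2.7  48.1] rot [ 0.11 -0.27  0.22]
```

View pics/w2.png

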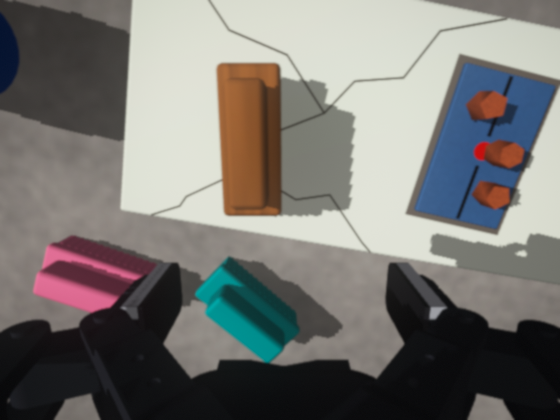

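View pics/w1a.png

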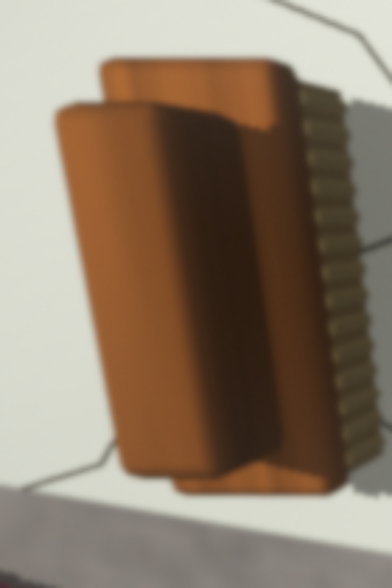

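View pics/w1b.png

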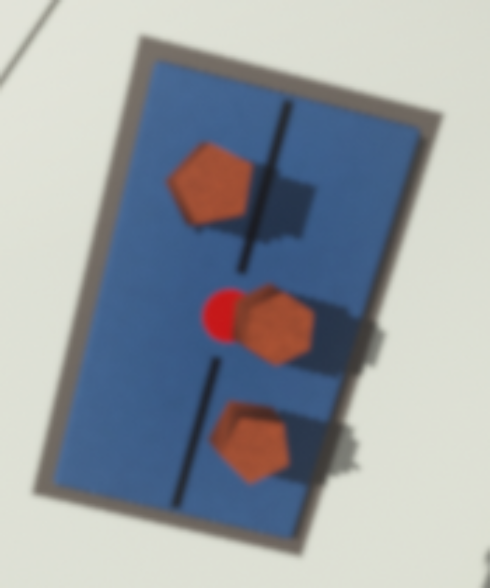

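Run:
```python
import cv2
im=cv2.imread('pics/w2.png');cv2.imwrite('pics/w2a.png',cv2.resize(im[50:230,200:300],None,fx=3.2,fy=3.2))
```

```text
(no output)
```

View pics/w2a.png

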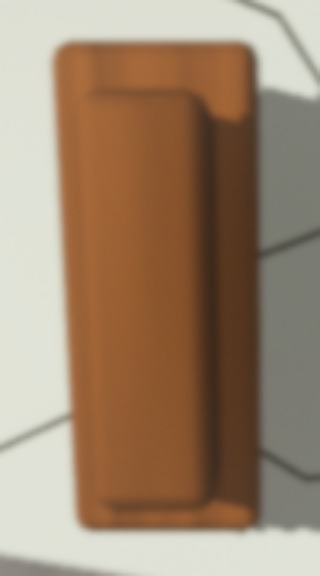

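```bash
cat > m2.py <<'E'
from h import *
A=lambda u,v:('w1',u/2.8,40+v/2.8); B=lambda u,v:('w1',255+u/2.8,40+v/2.8); C=lambda u,v:('w2',200+u/3.2,50+v/3.2)
an=lambda p,q:np.degrees(np.arctan2(*(q-p)[[1,0]])).round(2)
# grip top  (farLeft=+x+y, +x-y, -x-y, -x+y)
g1=[A(57,108),A(157,104),A(214,474),A(125,472)]; g2=[C(83,92),C(197,92),C(209,502),C(98,507)]
P=[tri(a,b) for a,b in zip(g1,g2)]
for p,e in P: print('grip',p.round(4),np.round(e,4))
P=[p for p,_ in P]; print('c',np.mean(P,0).round(4),'ang',an(P[3],P[0]),an(P[2],P[1]))
for g in(g1,g2):
    Q=[atz(*k,0.137) for k in g]; print('z.137',np.mean(Q,0).round(4),an(Q[3],Q[0]),an(Q[2],Q[1]),np.linalg.norm(Q[0]-Q[3]).round(4),np.linalg.norm(Q[0]-Q[1]).round(4))
Q=[atz(*C(*k),0.065+.038) for k in[(55,44),(256,44),(259,527),(77,527)]];print('back',np.mean(Q,0).round(4),an(Q[3],Q[0]),an(Q[2],Q[1]))
# tile blue corners
T=[atz(*B(*k),0.071) for k in[(155,60),(422,128),(294,540),(54,484)]];print('tile',np.mean(T,0).round(4),an(T[3],T[0]),an(T[2],T[1]),an(T[1],T[0])-90)
l=[atz(*B(*k),0.071) for k in[(289,102),(241,272),(217,359),(176,506)]];print('line',an(l[3],l[0]),'mid',(l[3]+l[0])[:2]/2,'dot',atz(*B(228,316),.071).round(4))
dd=tri(('w1',255+228/2.8,40+316/2.8),('w2',484,152));print('dot tri',dd)
for k in[(212,180),(278,325),(255,443)]: print('chip',atz(*B(*k),.092).round(4))
for k in[(540,57),(460,292)]: print('ledge -y corner',atz('w1',*k,.065).round(4))
E
python3 m2.py
```

```text
grip [0.5539 0.1955 0.1345] [0.0006 0.0006]
grip [0.5597 0.173  0.1349] [0.0001 0.0001]
grip [0.4768 0.1518 0.138 ] [0.0003 0.0003]
grip [0.4694 0.176  0.1337] [0.0004 0.0004]
c [0.515  0.174  0.1353] ang 12.98 14.35
z.137 [0.5152 0.1728 0.137 ] 13.39 13.01 0.0846 0.0227
z.137 [0.5152 0.1738 0.137 ] 13.09 14.23 0.0866 0.023
back [0.5147 0.1737 0.103 ] 13.31 13.63
tile [ 0.5525 -0.023   0.071 ] 0.55 0.73 0.5600000000000023
line 0.36 mid [ 0.55253323 -0.02310304] dot [ 0.5523 -0.0228  0.071 ]
dot tri (array([ 0.55210671, -0.02256075,  0.07272513]), [np.float64(0.00029197049130470223), np.float64(0.00029197049130468987)])
chip [ 0.5878 -0.0048  0.092 ]
chip [ 0.5546 -0.0337  0.092 ]
chip [ 0.5202 -0.0372  0.092 ]
ledge -y corner [ 0.6644 -0.1609  0.065 ]
ledge -y corner [ 0.4521 -0.1773  0.065 ]
```

Call:
arm_command --plan '[{"dx": -0.013,"dy": 0,"dz": 0.022,"rx": 0,"ry": 0,"rz": 0},{"dx": -0.013,"dy": 0.01,"dz": 0.021,"rx": 0,"ry": 0,"rz": 0},{"dx": 0,"dy": 0.03,"dz": 0,"rx": 0,"ry": 0,"rz": 0},{"dx": 0,"dy": 0,"dz": 0,"rx": 0,"ry": 0,"rz": 0}]'

```text
clock: 2.42
eef_pos: [0.5159, 0.1663, 0.2616]
ee_rot: [0.555, -0.439, 0.443, -0.551]
contact_force: [-1.5, -1.0, -1.8]
opening: 1.001
```

```bash
python3 -c "
from h import *
need(.515,.174,.181,-76.7)"
```

```text
t 2.42 pos [0.5159 0.1663 0.2616] head -77.09 F [-1.47 -1.03 -1.84] open 1.001
 shift(mm, now axes) [-8.4 80.5  0.9] (goal axes) [-7.7 80.6  0.9] rot [ 0.03 -0.39  0.46]
```

Call:
arm_command --plan '[{"dx": -0.006,"dy": 0.03,"dz": 0,"rx": 0,"ry": -0.3,"rz": 0.4},{"dx": -0.002,"dy": 0.03,"dz": 0.0,"rx": 0,"ry": 0,"rz": 0},{"dx": 0,"dy": 0.012,"dz": 0,"rx": 0,"ry": 0,"rz": 0},{"dx": 0,"dy": 0,"dz": 0,"rx": 0,"ry": 0,"rz": 0},{"dx": 0,"dy": 0,"dz": 0,"rx": 0,"ry": 0,"rz": 0}]'

```text
clock: 2.83
eef_pos: [0.5176, 0.1662, 0.1904]
ee_rot: [0.553, -0.44, 0.442, -0.551]
contact_force: [0.2, 0.4, 0.2]
opening: 1.0
```

```bash
python3 -c "
from h import *
need(.515,.174,.181,-76.7);snap('side','s3')"
```

```text
t 2.83 pos [0.5176 0.1662 0.1904] head -77.27 F [0.22 0.35 0.23] open 1.0
 shift(mm, now axes) [-8.2  9.3 -0.8] (goal axes) [-8.2  9.4 -0.7] rot [ 0.04 -0.57  0.24]
```

View pics/s3.png

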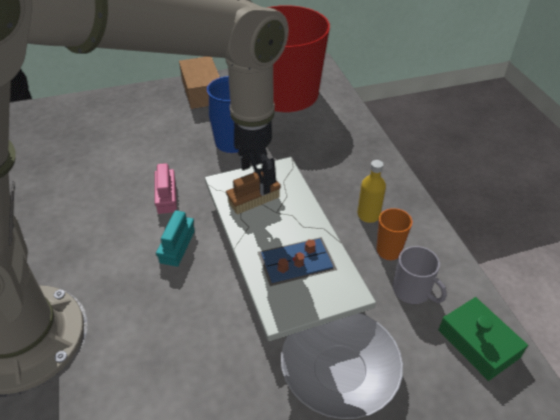

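Call:
arm_command --plan '[{"dx": -0.008,"dy": 0.009,"dz": 0,"rx": 0,"ry": -0.5,"rz": 0.2},{"dx": 0,"dy": 0,"dz": 0,"rx": 0,"ry": 0,"rz": 0},{"dx": 0,"dy": 0,"dz": 0,"rx": 0,"ry": 0,"rz": 0}]'

```text
clock: 3.13
eef_pos: [0.5182, 0.1741, 0.1854]
ee_rot: [-0.552, 0.438, -0.441, 0.556]
contact_force: [0.5, -0.5, -1.1]
opening: 0.998
```

```bash
python3 -c "
from h import *
need(.515,.174,.181,-76.7);snap('wrist','w3')"
```

```text
t 3.13 pos [0.5182 0.1741 0.1854] head -76.86 F [ 0.5  -0.51 -1.12] open 0.998
 shift(mm, now axes) [-0.6  4.4 -3.2] (goal axes) [-0.6  4.4 -3.1] rot [-0.37 -0.16  0.05]
```

View pics/w3.png

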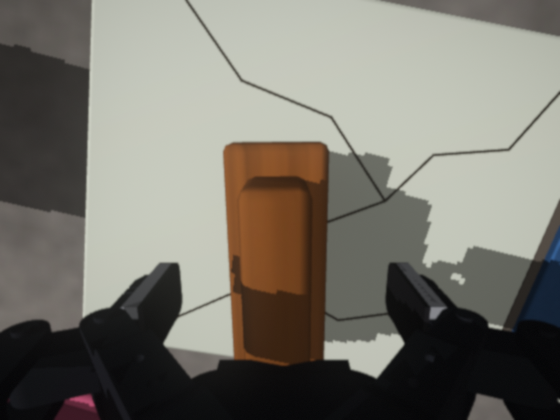

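Call:
arm_command --plan '[{"dx": 0,"dy": 0.004,"dz": -0.003,"rx": -0.3,"ry": -0.1,"rz": 0},{"dx": 0,"dy": 0,"dz": 0,"rx": 0,"ry": 0,"rz": 0}]'

```text
clock: 3.35
eef_pos: [0.5152, 0.1741, 0.1822]
ee_rot: [-0.554, 0.438, -0.439, 0.555]
contact_force: [0.2, 0.5, -0.6]
opening: 1.001
```

```bash
python3 -c "
from h import *
need(.515,.174,.181,-76.7)"
```

```text
t 3.35 pos [0.5152 0.1741 0.1822] head -76.69 F [ 0.2   0.5  -0.58] open 1.001
 shift(mm, now axes) [ 0.1  1.2 -0.2] (goal axes) [ 0.1  1.2 -0.2] rot [-0.13  0.01  0.03]
```

Well placed; close.

Call:
arm_command --hand -1 --plan '[{"dx": 0,"dy": 0,"dz": 0,"rx": 0,"ry": 0,"rz": 0},{"dx": 0,"dy": 0,"dz": 0,"rx": 0,"ry": 0,"rz": 0},{"dx": 0,"dy": 0,"dz": 0,"rx": 0,"ry": 0,"rz": 0},{"dx": 0,"dy": 0,"dz": 0,"rx": 0,"ry": 0,"rz": 0},{"dx": 0,"dy": 0,"dz": 0,"rx": 0,"ry": 0,"rz": 0},{"dx": 0,"dy": 0,"dz": 0,"rx": 0,"ry": 0,"rz": 0},{"dx": 0,"dy": 0,"dz": 0,"rx": 0,"ry": 0,"rz": 0},{"dx": 0,"dy": 0,"dz": 0,"rx": 0,"ry": 0,"rz": 0}]'

```text
clock: 4.02
eef_pos: [0.5152, 0.1743, 0.1826]
ee_rot: [-0.554, 0.438, -0.439, 0.555]
contact_force: [-0.5, -0.3, 0.0]
opening: 0.315
```

```bash
python3 -c "
from h import *
need(.515,.174,.181,-76.7)"
```

```text
t 4.02 pos [0.5152 0.1743 0.1826] head -76.67 F [-0.5  -0.28  0.02] open 0.315
 shift(mm, now axes) [ 0.2  1.6 -0.3] (goal axes) [ 0.2  1.6 -0.2] rot [-0.16  0.03  0.04]
```

Call:
arm_command --plan '[{"dx": 0,"dy": -0.02,"dz": 0,"rx": 0,"ry": 0,"rz": 0},{"dx": 0.025,"dy": -0.01,"dz": 0.005,"rx": 0,"ry": 4.5,"rz": 0},{"dx": 0.03,"dy": 0,"dz": 0.006,"rx": 0,"ry": 4.5,"rz": 0},{"dx": 0.03,"dy": 0,"dz": 0.006,"rx": 0,"ry": 4.5,"rz": 0},{"dx": 0,"dy": 0,"dz": 0,"rx": 0,"ry": 0,"rz": 0},{"dx": 0,"dy": 0,"dz": 0,"rx": 0,"ry": 0,"rz": 0}]'

```text
clock: 4.52
eef_pos: [0.5443, 0.0913, 0.2126]
ee_rot: [-0.498, 0.502, -0.502, 0.498]
contact_force: [-0.0, 2.3, -1.3]
opening: 0.315
```

```bash
python3 -c "
from h import *
need(.554,.057,.195,-89.5)
snap('side','s4');snap('scene','c4')
for k in ((342,365),(402,360),(282,360)): print(atz('s4',*k,.04))
for k in ((191,340),(245,335),(137,335)): print(atz('c4',*k,.04))"
```

```text
t 4.52 pos [0.5443 0.0913 0.2126] head -90.51 F [-0.03  2.25 -1.29] open 0.315
 shift(mm, now axes) [34.2 17.6 10. ] (goal axes) [34.4 17.6  9.4] rot [ 0.01 -1.01 -0.01]
[ 0.56479977 -0.25249411  0.04      ]
[ 0.67224219 -0.27420794  0.04      ]
[ 0.46455262 -0.21225139  0.04      ]
[ 0.57199022 -0.24865781  0.04      ]
[ 0.65666486 -0.1811727   0.04      ]
[ 0.47472835 -0.30054057  0.04      ]
```

View pics/s4.png

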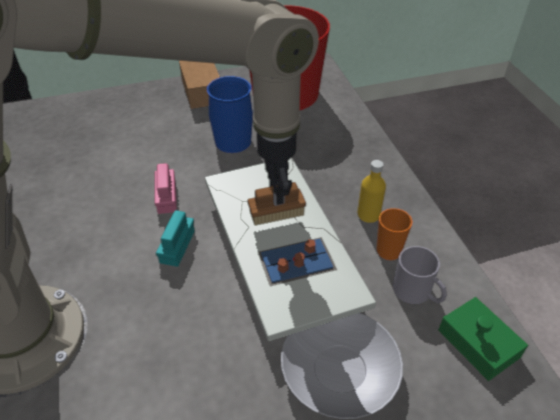

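View pics/c4.png

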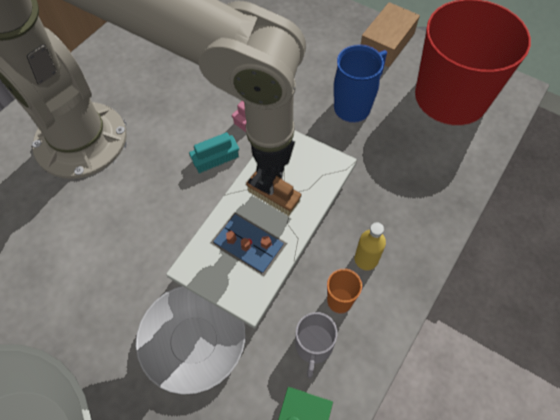

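Call:
arm_command --plan '[{"dx": 0.018,"dy": 0.007,"dz": 0.005,"rx": 0,"ry": -0.5,"rz": 0},{"dx": 0.016,"dy": 0.008,"dz": 0.004,"rx": 0,"ry": -0.5,"rz": 0},{"dx": 0,"dy": 0,"dz": 0,"rx": 0,"ry": 0,"rz": 0},{"dx": 0,"dy": 0,"dz": 0,"rx": 0,"ry": 0,"rz": 0}]'

```text
clock: 4.95
eef_pos: [0.5519, 0.062, 0.1968]
ee_rot: [-0.505, 0.496, -0.494, 0.505]
contact_force: [-0.4, 0.9, -2.5]
opening: 0.312
```

```bash
python3 -c "
from h import *
need(.554,.057,.192,-89.5)"
```

```text
t 4.95 pos [0.5519 0.062  0.1968] head -88.83 F [-0.4   0.86 -2.5 ] open 0.312
 shift(mm, now axes) [5.  4.7 2. ] (goal axes) [5.  4.8 2. ] rot [ 0.07  0.67 -0.11]
```

Call:
arm_command --plan '[{"dx": 0.005,"dy": 0.004,"dz": 0.002,"rx": 0,"ry": 0.6,"rz": 0},{"dx": 0.008,"dy": 0,"dz": 0,"rx": 0,"ry": 0,"rz": 0},{"dx": 0.008,"dy": 0,"dz": 0,"rx": 0,"ry": 0,"rz": 0}]'

```text
clock: 5.2
eef_pos: [0.5536, 0.0455, 0.1928]
ee_rot: [-0.503, 0.497, -0.494, 0.505]
contact_force: [-0.5, -0.7, -1.5]
opening: 0.319
```

```bash
python3 -c "
from h import *
need(.555,-.2,.1915,-89.5);snap('side','s5');im=cv2.imread('pics/s5.png');cv2.imwrite('pics/s5a.png',cv2.resize(im[150:350,200:380],None,fx=3,fy=3))"
```

```text
t 5.2 pos [0.5536 0.0455 0.1928] head -89.05 F [-0.45 -0.72 -1.54] open 0.319
 shift(mm, now axes) [ 2.455e+02  2.000e-01 -2.600e+00] (goal axes) [245.5   1.3  -0.7] rot [ 0.08  0.45 -0.24]
```

View pics/s5a.png

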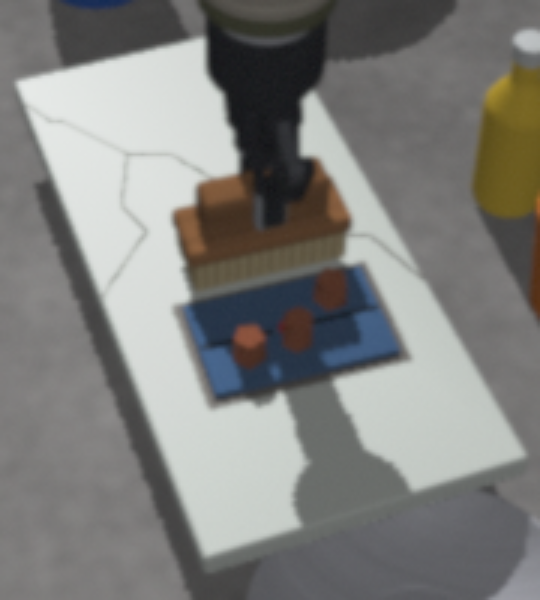

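Call:
arm_command --plan '[{"dx": 0.008,"dy": 0.001,"dz": 0,"rx": 0,"ry": 0.3,"rz": 0},{"dx": 0.008,"dy": 0.0005,"dz": 0,"rx": 0,"ry": 0,"rz": 0},{"dx": 0.008,"dy": 0,"dz": 0,"rx": 0,"ry": 0,"rz": 0},{"dx": 0.008,"dy": 0,"dz": 0,"rx": 0,"ry": 0,"rz": 0},{"dx": 0.008,"dy": 0,"dz": 0,"rx": 0,"ry": 0,"rz": 0},{"dx": 0.008,"dy": 0,"dz": 0,"rx": 0,"ry": 0,"rz": 0},{"dx": 0.008,"dy": 0,"dz": 0,"rx": 0,"ry": 0,"rz": 0}]'

```text
clock: 5.83
eef_pos: [0.5542, -0.0177, 0.1917]
ee_rot: [-0.502, 0.499, -0.497, 0.503]
contact_force: [-0.6, -0.1, -2.0]
opening: 0.315
```

```bash
cat > look.py <<'E'
from h import *
import sys
n=sys.argv[1]; need(.555,-.2,.1910,-89.5);snap('side','s'+n);im=cv2.imread('pics/s%s.png'%n);cv2.imwrite('pics/s%sa.png'%n,cv2.resize(im[190:390,220:400],None,fx=3,fy=3))
E
python3 look.py 6
```

```text
t 5.83 pos [ 0.5542 -0.0177  0.1917] head -89.48 F [-0.62 -0.12 -1.99] open 0.315
 shift(mm, now axes) [182.3   0.   -0.9] (goal axes) [182.3   0.7  -0.8] rot [ 0.02  0.02 -0.19]
```

View pics/s6a.png

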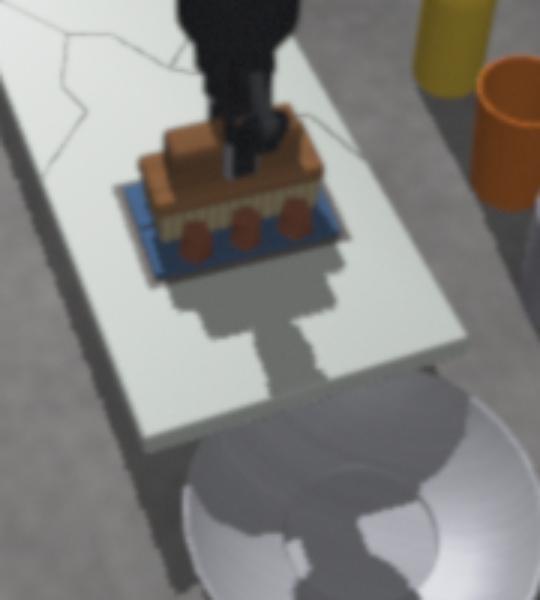

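Call:
arm_command --plan '[{"dx": 0.008,"dy": 0,"dz": 0,"rx": 0,"ry": 0,"rz": 0},{"dx": 0.008,"dy": 0,"dz": 0,"rx": 0,"ry": 0,"rz": 0},{"dx": 0.008,"dy": 0,"dz": 0,"rx": 0,"ry": 0,"rz": 0},{"dx": 0.008,"dy": 0,"dz": 0.0005,"rx": 0,"ry": 0,"rz": 0},{"dx": 0.008,"dy": 0,"dz": 0.0005,"rx": 0,"ry": 0,"rz": 0}]'

```text
clock: 6.3
eef_pos: [0.5556, -0.0626, 0.1916]
ee_rot: [-0.501, 0.499, -0.497, 0.503]
contact_force: [-0.1, 0.8, -1.8]
opening: 0.317
```

```bash
python3 look.py 7
```

```text
t 6.3 pos [ 0.5556 -0.0626  0.1916] head -89.53 F [-0.06  0.77 -1.75] open 0.317
 shift(mm, now axes) [137.4   0.2  -1.7] (goal axes) [137.4   0.6  -1.8] rot [ 0.02 -0.03 -0.17]
```

View pics/s7a.png

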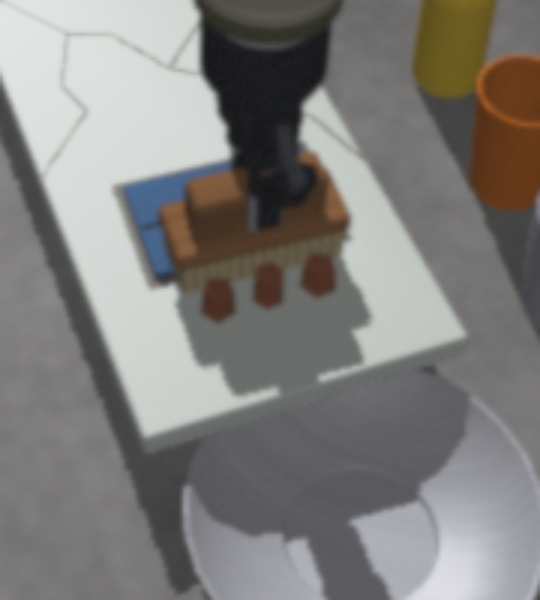

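Call:
arm_command --plan '[{"dx": 0.008,"dy": 0,"dz": 0,"rx": 0,"ry": 0,"rz": 0},{"dx": 0.008,"dy": 0,"dz": 0,"rx": 0,"ry": 0,"rz": 0},{"dx": 0.008,"dy": 0,"dz": 0,"rx": 0,"ry": 0,"rz": 0},{"dx": 0.008,"dy": 0,"dz": 0,"rx": 0,"ry": 0,"rz": 0},{"dx": 0.008,"dy": 0.002,"dz": 0,"rx": 0,"ry": 0,"rz": 0},{"dx": 0.006,"dy": 0.002,"dz": 0,"rx": 0,"ry": 0,"rz": 0}]'

```text
clock: 6.85
eef_pos: [0.5562, -0.1148, 0.1875]
ee_rot: [-0.501, 0.499, -0.498, 0.502]
contact_force: [-0.6, -0.1, -1.2]
opening: 0.315
```

```bash
python3 look.py 8
```

```text
t 6.85 pos [ 0.5562 -0.1148  0.1875] head -89.59 F [-0.57 -0.12 -1.2 ] open 0.315
 shift(mm, now axes) [85.2 -3.6 -1.8] (goal axes) [85.2 -3.5 -2. ] rot [-0.02 -0.09 -0.13]
```

View pics/s8a.png

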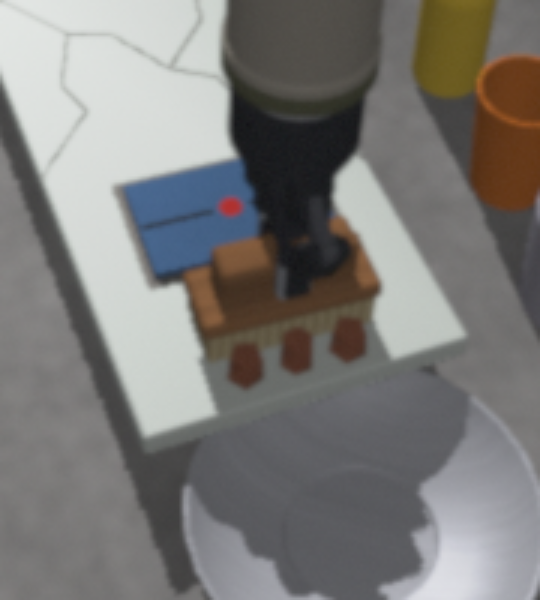

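Call:
arm_command --plan '[{"dx": 0.006,"dy": 0,"dz": 0,"rx": 0,"ry": 0,"rz": 0},{"dx": 0.006,"dy": 0,"dz": 0,"rx": 0,"ry": 0,"rz": 0},{"dx": 0.006,"dy": 0,"dz": 0,"rx": 0,"ry": 0,"rz": 0},{"dx": 0.006,"dy": 0,"dz": 0,"rx": 0,"ry": 0,"rz": 0},{"dx": 0.006,"dy": 0,"dz": 0,"rx": 0,"ry": 0,"rz": 0},{"dx": 0.006,"dy": 0,"dz": 0,"rx": 0,"ry": 0,"rz": 0},{"dx": 0.006,"dy": 0,"dz": 0,"rx": 0,"ry": 0,"rz": 0},{"dx": 0.006,"dy": 0,"dz": 0,"rx": 0,"ry": 0,"rz": 0},{"dx": 0.005,"dy": 0,"dz": 0,"rx": 0,"ry": 0,"rz": 0}]'

```text
clock: 7.65
eef_pos: [0.5562, -0.1738, 0.1865]
ee_rot: [-0.501, 0.499, -0.498, 0.502]
contact_force: [-0.9, -1.0, -1.5]
opening: 0.314
```

```bash
python3 look.py 9; python3 -c "
from h import *
snap('scene','c9')"
```

```text
t 7.65 pos [ 0.5562 -0.1738  0.1865] head -89.6 F [-0.88 -0.99 -1.54] open 0.314
 shift(mm, now axes) [26.2 -4.6 -1.4] (goal axes) [26.2 -4.5 -1.4] rot [ 0.06 -0.1  -0.12]
```

View pics/s9a.png

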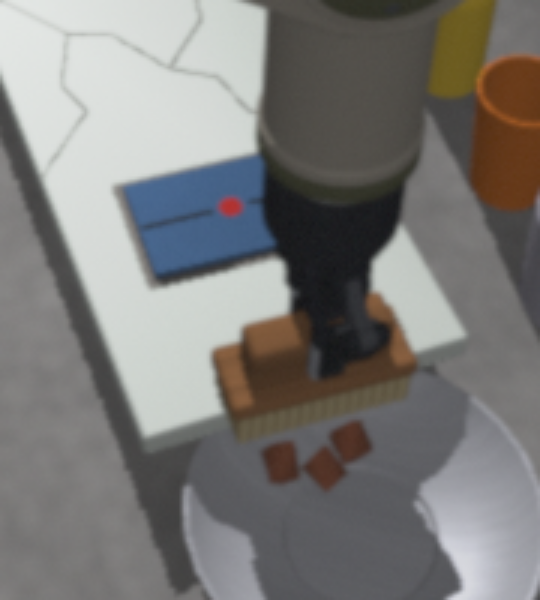

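View pics/c9.png

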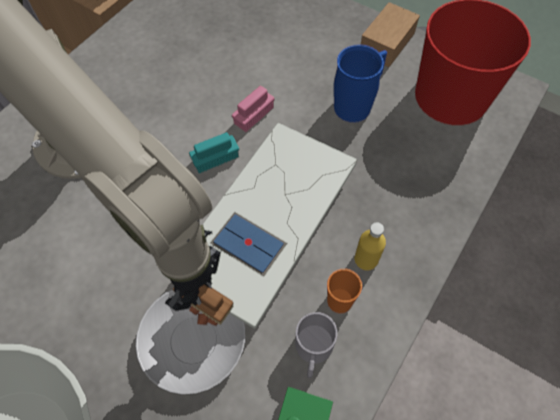

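Call:
arm_command --plan '[{"dx": 0,"dy": -0.02,"dz": 0,"rx": 0,"ry": 0,"rz": 0},{"dx": -0.01,"dy": -0.025,"dz": 0,"rx": 0,"ry": 0,"rz": 0},{"dx": -0.028,"dy": -0.01,"dz": 0,"rx": 0,"ry": 0,"rz": 0},{"dx": -0.028,"dy": 0,"dz": -0.001,"rx": 0,"ry": 0,"rz": 0},{"dx": -0.028,"dy": 0,"dz": -0.001,"rx": 0,"ry": 0,"rz": 0},{"dx": -0.028,"dy": 0,"dz": -0.001,"rx": 0,"ry": 0,"rz": 0},{"dx": -0.024,"dy": 0,"dz": -0.001,"rx": 0,"ry": 0,"rz": 0},{"dx": 0,"dy": 0,"dz": 0,"rx": 0,"ry": 0,"rz": 0},{"dx": 0,"dy": 0,"dz": 0,"rx": 0,"ry": 0,"rz": 0}]'

```text
clock: 8.5
eef_pos: [0.5506, -0.0214, 0.2444]
ee_rot: [-0.5, 0.5, -0.498, 0.502]
contact_force: [0.4, -1.2, -1.2]
opening: 0.312
```

```bash
python3 -c "
from h import *
need(.5523,-.0228,.225,-89.5)
for n in ('side','scene','wrist'): snap(n,n+'10')
im=cv2.imread('pics/side10.png');cv2.imwrite('pics/x.png',cv2.resize(im[170:370,200:400],None,fx=3,fy=3))
for p in [('scene9',)]: pass
import shutil
for k in [[('s9',220+231/3,190+207/3),('c9',248.5,242)]]: print(tri(*k))
"
```

```text
t 8.5 pos [ 0.5506 -0.0214  0.2444] head -89.78 F [ 0.4  -1.23 -1.16] open 0.312
 shift(mm, now axes) [ 1.5 19.3  1.7] (goal axes) [ 1.4 19.4  1.7] rot [ 0.05 -0.28 -0.22]
(array([ 0.55410815, -0.02121746,  0.07242129]), [np.float64(0.00017546317806931816), np.float64(0.00017546317806918393)])
```

View pics/wrist10.png

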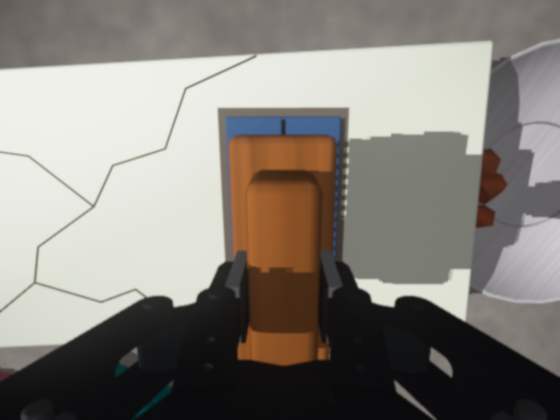

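View pics/x.png

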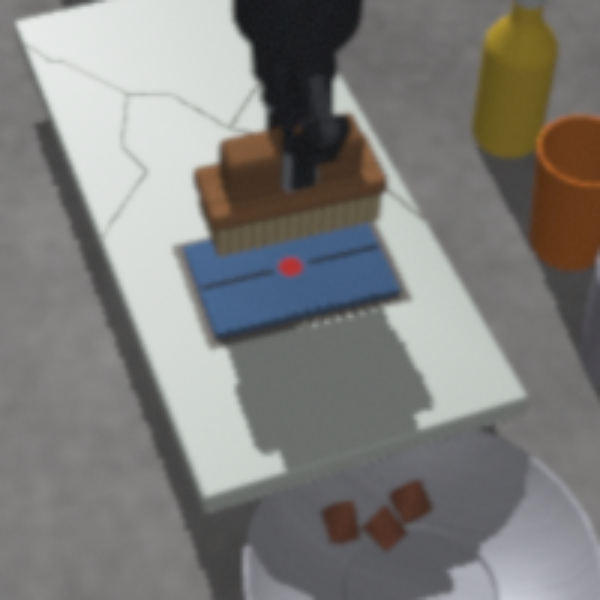

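Call:
arm_command --plan '[{"dx": 0.001,"dy": 0.02,"dz": 0.001,"rx": 0,"ry": -0.3,"rz": -0.2},{"dx": 0,"dy": 0.02,"dz": 0.001,"rx": 0,"ry": 0,"rz": 0},{"dx": 0,"dy": 0.01,"dz": 0,"rx": 0,"ry": 0,"rz": 0},{"dx": 0,"dy": 0,"dz": 0,"rx": 0,"ry": 0,"rz": 0},{"dx": 0,"dy": 0,"dz": 0,"rx": 0,"ry": 0,"rz": 0},{"dx": 0,"dy": 0,"dz": 0,"rx": 0,"ry": 0,"rz": 0}]'

```text
clock: 9.15
eef_pos: [0.5536, -0.0314, 0.1934]
ee_rot: [0.5, -0.5, 0.502, -0.498]
contact_force: [0.6, 0.4, -0.6]
opening: 0.316
```

```bash
python3 -c "
from h import *
need(.5525,-.0228,.1905,-89.5)
for n in ('side','scene','wrist'): snap(n,n+'11')
im=cv2.imread('pics/side11.png');cv2.imwrite('pics/x1.png',cv2.resize(im[190:310,240:360],None,fx=5,fy=5,interpolation=2))
im=cv2.imread('pics/scene11.png');cv2.imwrite('pics/x2.png',cv2.resize(im[180:300,190:310],None,fx=5,fy=5,interpolation=2))
need(.5525,-.0228,.1905,-89.5)
"
```

```text
t 9.15 pos [ 0.5536 -0.0314  0.1934] head -90.23 F [ 0.57  0.38 -0.57] open 0.316
 shift(mm, now axes) [-8.6  2.9 -1.1] (goal axes) [-8.6  2.9 -1. ] rot [ 0.   -0.73  0.14]
t 9.3 pos [ 0.554  -0.0309  0.1941] head -90.19 F [-0.31  0.34 -1.88] open 0.315
 shift(mm, now axes) [-8.1  3.5 -1.6] (goal axes) [-8.1  3.6 -1.5] rot [-0.09 -0.69  0.14]
```

View pics/wrist11.png

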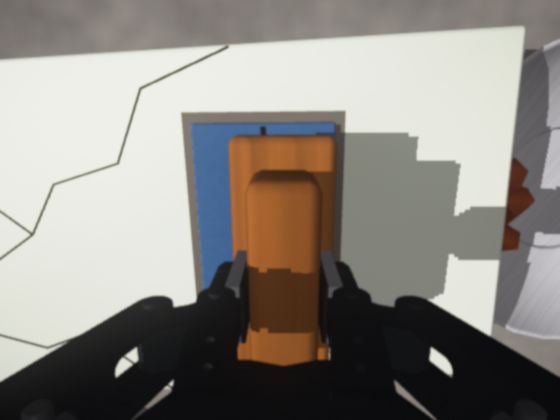

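View pics/x1.png

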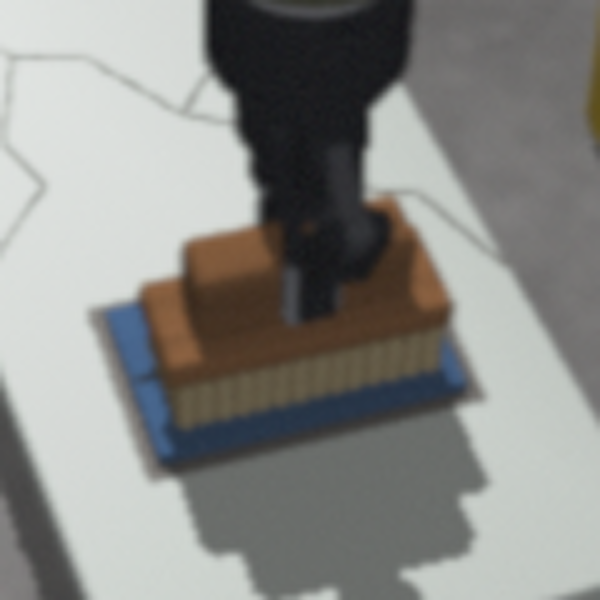

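View pics/x2.png

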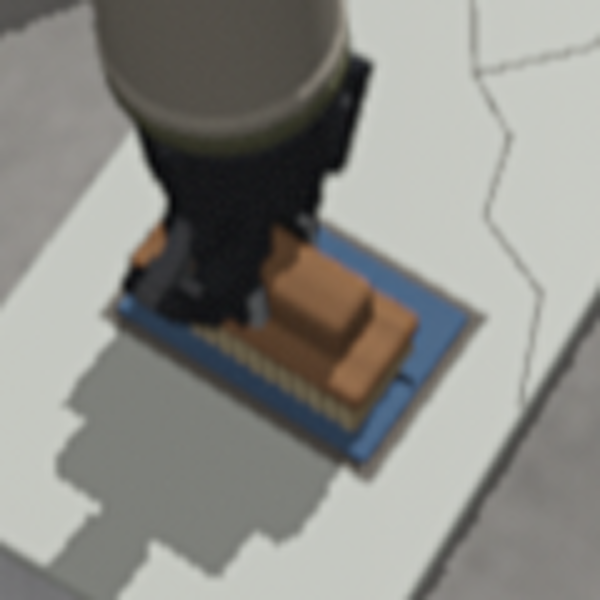

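Call:
arm_command --plan '[{"dx": -0.008,"dy": 0.001,"dz": -0.0015,"rx": 0,"ry": -0.7,"rz": 0.1},{"dx": 0,"dy": 0,"dz": 0,"rx": 0,"ry": 0,"rz": 0},{"dx": 0,"dy": 0,"dz": 0,"rx": 0,"ry": 0,"rz": 0}]'

```text
clock: 9.55
eef_pos: [0.5532, -0.0219, 0.1947]
ee_rot: [-0.502, 0.496, -0.499, 0.504]
contact_force: [-0.3, 0.2, -1.0]
opening: 0.317
```

```bash
cat > l2.py <<'E'
from h import *
import sys
n=sys.argv[1]
need(.5525,-.0228,.1905,-89.5)
for c in ('side','scene','wrist'): snap(c,c+n)
im=cv2.imread(f'pics/side{n}.png');cv2.imwrite('pics/x1_%s.png'%n,cv2.resize(im[190:310,240:360],None,fx=5,fy=5,interpolation=2))
im=cv2.imread(f'pics/scene{n}.png');cv2.imwrite('pics/x2_%s.png'%n,cv2.resize(im[180:300,190:310],None,fx=5,fy=5,interpolation=2))
im=cv2.imread(f'pics/wrist{n}.png');cv2.imwrite('pics/x3_%s.png'%n,cv2.resize(im[90:290,180:380],None,fx=3,fy=3,interpolation=2))
need(.5525,-.0228,.1905,-89.5)
E
python3 l2.py 12
```

```text
t 9.55 pos [ 0.5532 -0.0219  0.1947] head -89.4 F [-0.28  0.2  -1.02] open 0.317
 shift(mm, now axes) [ 0.9  4.2 -0.7] (goal axes) [ 0.9  4.2 -0.7] rot [-0.26  0.1   0.04]
t 9.7 pos [ 0.5531 -0.0219  0.1945] head -89.42 F [-0.48 -0.37 -1.38] open 0.318
 shift(mm, now axes) [ 0.9  4.  -0.6] (goal axes) [ 0.9  4.  -0.6] rot [-0.24  0.08  0.03]
```

View pics/x3_12.png

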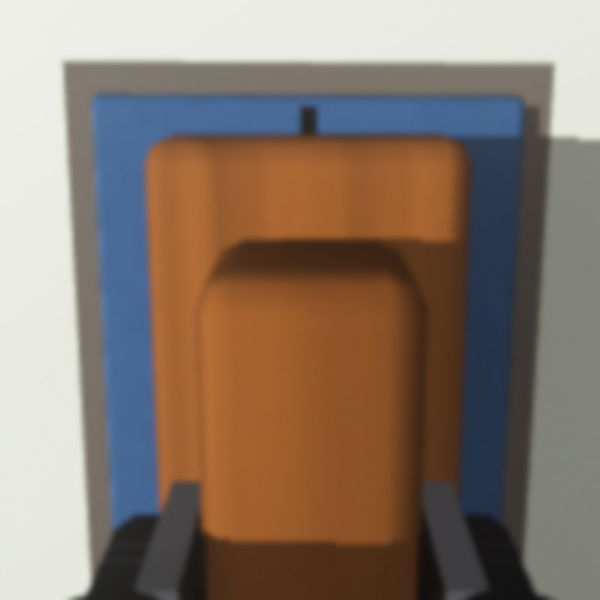

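View pics/x1_12.png

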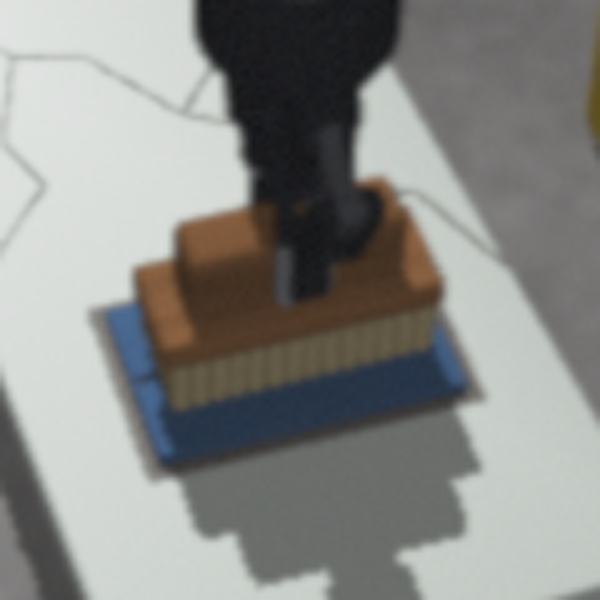

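View pics/x2_12.png

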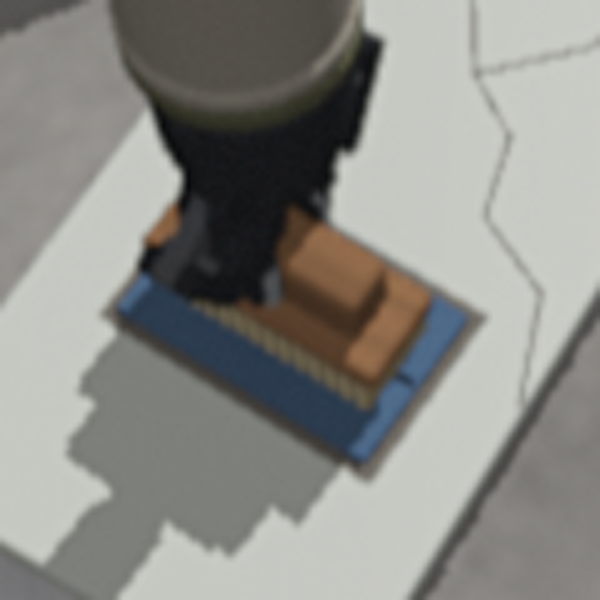

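Run:
```python
from h import *
zb=.0769
an=lambda p,q:np.degrees(np.arctan2(*(q-p)[[1,0]])).round(2)
w=lambda u,v,z:atz('wrist12',180+(u+.5)/3-.5,90+(v+.5)/3-.5,z)
a,b=w(147,137,zb+.038),w(470,137,zb+.038); print('back far end mid',(a+b)/2-[.059,0,0],np.linalg.norm(a-b),an(b,a)-90)
print('sides',an(w(160,480,zb+.038),w(150,200,zb+.038)),an(w(462,470,zb+.038),w(467,200,zb+.038)))
t=[w(94,96,.071),w(522,96,.071)];print('tile far mid -65',(t[0]+t[1])/2-[.065,0,0],'ang',an(t[1],t[0])-90, an(w(112,510,.071),t[0]),an(w(503,500,.071),t[1]),'line',w(309,120,.071))
s=lambda u,v,z:atz('side12',240+(u+.5)/5-.5,190+(v+.5)/5-.5,z)
c,d=s(176,411,zb),s(433,348,zb);print('side bristle front mid+22',(c+d)/2+[0,.022,0],np.linalg.norm(c-d),an(c,d))
t=[s(104,311,.071),s(165,464,.071),s(466,388,.071)];print('tile side: corner mid BL-BR +40',(t[1]+t[2])/2+[0,.04,0],an(t[1],t[2]),np.linalg.norm(t[1]-t[2]))
c=lambda u,v,z:atz('scene12',190+(u+.5)/5-.5,180+(v+.5)/5-.5,z)
f=c(368,408,zb); print('scene bristle corner(+x,-y) -> centre',f+[-.055,.022,0])
g=c(358,460,.071);h=c(470,318,.071);print('scene tile BR,TR ->centre',g+[-.065,.04,0],h+[-.065,-.04,0])
```

```text
back far end mid [ 0.5527686 -0.0221532  0.1149   ] 0.04595180219780383 0.6299999999999955
sides 0.38 1.79
tile far mid -65 [ 0.55223388 -0.02186276  0.071     ] ang 0.6299999999999955 0.09 0.87 line [ 0.6129782  -0.02209496  0.071     ]
side bristle front mid+22 [ 0.55502928 -0.0207961   0.0769    ] 0.10853224034693744 0.59
tile side: corner mid BL-BR +40 [ 0.55370127 -0.02193245  0.071     ] 0.81 0.12635812376627964
scene bristle corner(+x,-y) -> centre [ 0.55163732 -0.01948652  0.0769    ]
scene tile BR,TR ->centre [ 0.54975755 -0.02100863  0.071     ] [ 0.55306228 -0.02167461  0.071     ]
```

Call:
arm_command --plan '[{"dx": 0.001,"dy": 0.004,"dz": -0.0006,"rx": -0.2,"ry": 0.1,"rz": 0},{"dx": 0,"dy": 0,"dz": 0,"rx": 0,"ry": 0,"rz": 0}]'

```text
clock: 9.87
eef_pos: [0.5525, -0.0231, 0.1903]
ee_rot: [0.502, -0.498, 0.498, -0.502]
contact_force: [0.2, -0.4, -1.6]
opening: 0.317
```

```bash
cat > st.py <<'E'
from h import *
need(.5525,-.0228,.1855,-89.5)
F=[];Z=[]
for i in range(8):
    cams.grab_frame('side');s=r.observe();F.append(s['contact_force']);Z.append(s['eef_pos'])
print(np.mean(F,0).round(2),np.std(F,0).round(2),np.mean(Z,0).round(5),s['clock'])
E
python3 st.py
```

```text
t 9.87 pos [ 0.5525 -0.0231  0.1903] head -89.53 F [ 0.23 -0.44 -1.61] open 0.317
 shift(mm, now axes) [-0.3  4.8  0. ] (goal axes) [-0.3  4.8  0. ] rot [-0.04 -0.03  0.04]
[ 0.38  0.04 -1.21] [0.54 0.5  0.43] [ 0.5529  -0.02286  0.19105] 10.2667
```

Call:
arm_command --plan '[{"dx": 0,"dy": 0.003,"dz": -0.0003,"rx": 0,"ry": 0,"rz": 0},{"dx": 0,"dy": 0,"dz": 0,"rx": 0,"ry": 0,"rz": 0}]'

```text
clock: 10.43
eef_pos: [0.5528, -0.0228, 0.1882]
ee_rot: [-0.502, 0.497, -0.499, 0.503]
contact_force: [0.4, 0.3, -0.4]
opening: 0.318
```

```bash
python3 st.py
```

```text
t 10.43 pos [ 0.5528 -0.0228  0.1882] head -89.51 F [ 0.38  0.35 -0.36] open 0.318
 shift(mm, now axes) [-0.   2.7 -0.3] (goal axes) [-0.   2.7 -0.3] rot [-0.16 -0.01  0.04]
[-0.15  0.01 -1.14] [0.51 0.33 0.59] [ 0.553   -0.02275  0.18866] 10.8333
```

Call:
arm_command --plan '[{"dx": 0,"dy": 0.0025,"dz": -0.0005,"rx": -0.1,"ry": 0,"rz": 0},{"dx": 0,"dy": 0,"dz": 0,"rx": 0,"ry": 0,"rz": 0}]'

```text
clock: 11.0
eef_pos: [0.553, -0.0227, 0.1867]
ee_rot: [-0.502, 0.497, -0.499, 0.503]
contact_force: [-1.3, -0.1, 2.0]
opening: 0.313
```

```bash
python3 st.py
```

```text
t 11.0 pos [ 0.553  -0.0227  0.1867] head -89.5 F [-1.29 -0.14  2.03] open 0.313
 shift(mm, now axes) [ 0.1  1.2 -0.6] (goal axes) [ 0.1  1.2 -0.5] rot [-0.18 -0.    0.05]
[-0.65 -0.21  0.93] [0.61 0.39 0.38] [ 0.55304 -0.02272  0.1869 ] 11.4
```

Call:
arm_command --plan '[{"dx": 0,"dy": 0.0024,"dz": -0.0004,"rx": 0,"ry": 0,"rz": 0},{"dx": 0,"dy": 0,"dz": 0,"rx": 0,"ry": 0,"rz": 0}]'

```text
clock: 11.57
eef_pos: [0.553, -0.0227, 0.1849]
ee_rot: [-0.501, 0.496, -0.499, 0.503]
contact_force: [-2.1, -0.3, 3.8]
opening: 0.318
```

```bash
python3 st.py
```

```text
t 11.57 pos [ 0.553  -0.0227  0.1849] head -89.5 F [-2.15 -0.28  3.83] open 0.318
 shift(mm, now axes) [ 0.1 -0.6 -0.5] (goal axes) [ 0.1 -0.6 -0.5] rot [-0.25 -0.    0.05]
[-1.34  0.28  3.81] [0.43 0.43 0.44] [ 0.553   -0.0227   0.18509] 11.9667
```

```bash
python3 l2.py 13
python3 - <<'E'
from h import *
print(r.observe()['wrist_torque'])
an=lambda p,q:np.degrees(np.arctan2(*(q-p)[[1,0]])).round(2)
E
```

```text
t 11.97 pos [ 0.553  -0.0227  0.185 ] head -89.5 F [-1.15  0.    3.94] open 0.318
 shift(mm, now axes) [ 0.1 -5.5 -0.5] (goal axes) [ 0.1 -5.5 -0.5] rot [-0.24 -0.    0.05]
t 12.12 pos [ 0.553  -0.0227  0.185 ] head -89.5 F [-1.68  0.23  3.88] open 0.315
 shift(mm, now axes) [ 0.1 -5.5 -0.5] (goal axes) [ 0.1 -5.5 -0.5] rot [-0.24  0.    0.05]
[-0.06880055  0.28991221 -0.00092596]
```

View pics/side13.png

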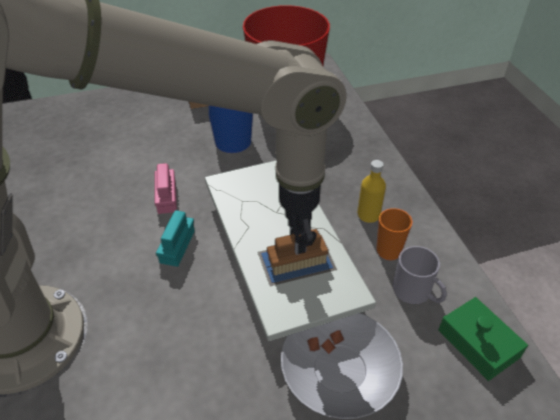

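View pics/x3_13.png

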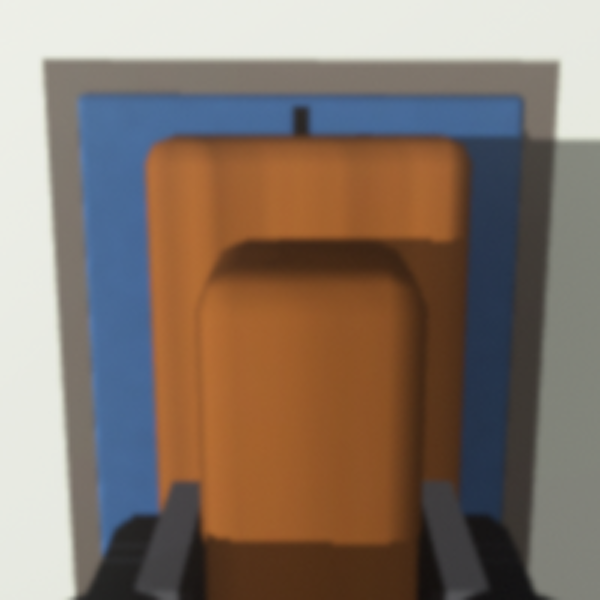

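View pics/x1_13.png

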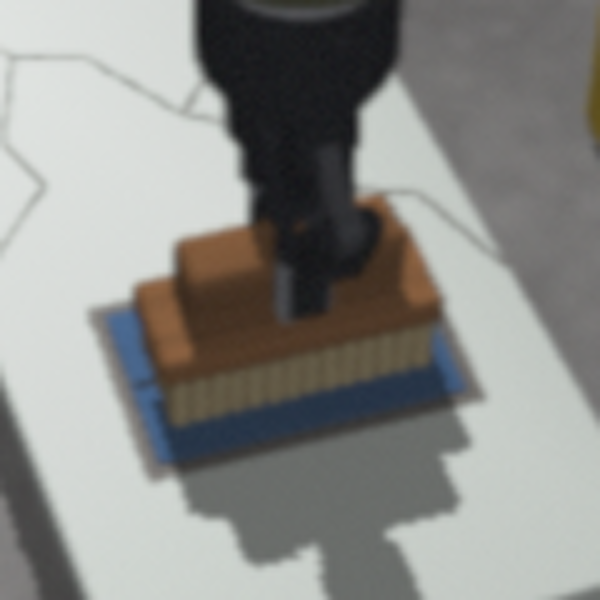

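Run:
```python
from h import *
w=lambda u,v,z:atz('wrist13',180+(u+.5)/3-.5,90+(v+.5)/3-.5,z)
zb=.0675
a,b=w(147,137,zb+.038),w(469,137,zb+.038)
t=[w(80,95,zb),w(523,95,zb)]
print((a+b)/2-[.059,0,0],(t[0]+t[1])/2-[.065,0,0],w(301,120,zb))
s=lambda u,v,z:atz('side13',240+(u+.5)/5-.5,190+(v+.5)/5-.5,z)
c,d=s(171,426,zb),s(433,362,zb);t=[s(167,464,zb),s(466,390,zb)]
print((c+d)/2+[0,.022,0],(t[0]+t[1])/2+[0,.04,0])
print('ctr line left end', s(148,385,zb))
```

```text
[ 0.55266348 -0.0233509   0.1055    ] [ 0.5523032  -0.02203905  0.0675    ] [ 0.61300816 -0.02197965  0.0675    ]
[ 0.55437473 -0.02049632  0.0675    ] [ 0.55486276 -0.01998501  0.0675    ]
ctr line left end [ 0.49570007 -0.02034846  0.0675    ]
```

```bash
python3 -c "
from h import *
print(job_done()); s=r.observe(); print(s['clock'],s['contact_force'],s['eef_pos'])"
```

```text
the job is handed in; nothing more can be done
None
the job is handed in; nothing more can be done
```

I gripped the wooden brush by its raised grip and swept all three crumbs off the tile and over the ledge end. They ended up in the bowl, seen there in the last side view. I then lifted the brush back, lowered it onto the red dot along the black line, and handed the job in at about 12.1 s, still gripping and pressing.

**Press force:** the wrist reading was about +3.8 N against a no-contact baseline of −1.2 N, so about 5 N down. The brush had gone down about 3.3 mm from first contact, which the pad's stiffness also makes about 5 N. About 1.3 N of sideways force remained at the wrist.

**Position:** the brush was within about 1.3 mm of the tile centre in the wrist view and within about 0.7 mm in the side view. Both views put it slightly toward the ledge end. Its angle matched the line to within about 0.5°, measured just above the tile before the final press.

**Disagreement between views:** the wrist and fixed cameras placed the dot about 2 mm apart, within the stated calibration. I used the wrist value, because the brush itself was measured with that camera.

The bowl and the other things showed no visible change in the last side view. I checked this by eye only, and the jug was partly hidden behind the arm.

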